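# Open the spring-loaded inline filter and remove its cartridge

## Task

Unscrew the steel cap of the inline filter housing, without pulling or forcing it over its thread, and keep hold of it as the thread lets go, because a spring inside will throw it off. Set the cap in the white round dish, standing on its open side, then pull out the used filter cartridge and leave it in the grey rectangular bin. Do not let cap or cartridge touch the bench, do not knock the pressure gauge beside the cap, and leave the other things where they are.

Things in the scene. Friction and masses are not known exactly. Their poses are not given: they have to be found in the camera images.
- housing: Fixed aluminium filter housing; origin on the bench under the thread axis, z up. Base plate 100 (x) x 150 (y) x 8 mm; round body 62 mm diameter up to 55 mm above the bench, then a hollow neck of 32 mm (40 mm over the thread) up to 91.5 mm. A pressure gauge stands on its +y side; pipe stubs at 30 mm height run to +y and -y. Stands at any yaw.
- neck_top (a point): Centre of the neck's open mouth, on the thread axis, 91.5 mm above the bench. Bore 20 mm.
- cap: Loose steel cap, 50 mm diameter, 56.5 mm tall, about 120 g; origin at the centre of its open lower edge, z up. Fully screwed on at the start: lower edge 59.5 mm, top 116 mm above the bench. Two-start right-hand thread, 18 mm rise a turn, 2 mm play: turned counter-clockwise (from above) it comes free after 1.25 turns (7.85 to 8.05 rad), having risen 22.5 mm. Stays as left between grasps.
- cap_head (a point): Centre of the cap's solid knurled head (50 mm diameter, 18 mm tall; the place to grip, at any yaw), on the cap's axis, 47.5 mm above its lower edge, 9 mm below its top. Turning takes under 0.5 N m. A spring inside pushes the cap up with 6 to 8 N all the time and throws it off the neck if nobody holds it when the thread ends.
- gauge: Pressure gauge fixed to the housing, fragile; origin and axes as the housing's. A 14 mm stem at 62 mm from the thread axis on the housing's +y side carries the round head.
- gauge_head (a point): Centre of the gauge's dark head: a drum of 40 mm diameter and 20 mm long, its axis pointing to the thread axis; 62 mm from the thread axis (near face at 52 mm), 105 mm above the bench, its top at 125 mm.
- cartridge: Loose filter cartridge, origin at the centre of its lower end, z along its axis. Inside the housing at the start, hidden under the cap.
- cartridge_center (a point): Centre of the filter cartridge: cylinder, 16 mm diameter, 72 mm long, white pleated middle, grey ends, 50 g; z along its axis. At the start hidden in the bore, its top against the inside of the cap. With the cap off, the spring raises it until its top is 41 mm above the neck's mouth (132.5 mm above the bench); it stands loose, 31 mm still in the bore.
- dish: Fixed white round dish, 126 mm outer diameter at the rim, 14 mm tall; origin under its centre.
- dish_floor (a point): Centre of the dish's flat inner floor (110 mm diameter), 5 mm above the bench.
- bin: Fixed grey open-topped rectangular bin, outside 110 (x) x 90 (y) x 50 mm tall, walls and floor 4 mm; origin under its centre on the bench.
- table: The black bench top, its surface at height 0.
- vial_a: Bystander: amber vial, 24 mm diameter, 45 mm tall; origin under its centre.
- vial_b: Bystander: amber vial, 24 mm diameter, 45 mm tall; origin under its centre.
- beaker: Bystander: glass beaker, 64 mm diameter, 85 mm tall; origin under its centre.
- wash_bottle: Bystander: white bottle, 66 mm diameter, 170 mm tall; origin under its centre.
- wrench: Bystander: steel wrench lying on the bench, 160 mm long along its x.
- cuvette_box: Bystander: blue closed box, 70 x 110 x 45 mm; origin under its centre.
- reagent_jar: Bystander: amber jar, 60 mm diameter, 80 mm tall; origin under its centre.

How it is judged:
On the way, in this order (a step that is already met when the one before it is completed fails the run):
1. the cap is off the neck and held in the fingers (z of cap_head in the frame of neck_top above 0.055 m and contact force between cap and the fingers above 0.5 N), for 0.1 s.
2. the cap stands in the dish on its open side, let go (horizontal distance between cap_head and dish_floor below 0.04 m and z of cap_head in the frame of dish_floor between 0.042 and 0.053 m and angle between cap_head's own z axis and vertical below 0.12 rad and linear speed of cap below 0.03 m/s and contact force between cap and the fingers below 0.05 N), for 0.2 s.
3. the cartridge has been drawn out of the housing, held in the fingers (z of cartridge_center in the frame of neck_top above 0.038 m and contact force between cartridge and the fingers above 0.5 N), for 0.1 s.
At the end, for the whole second after the job is handed in: The cap stands upright (within 0.12 rad) on its open side on the dish's floor, its axis within 40 mm of the dish's centre; the cartridge lies or stands inside the bin (centre within its walls and under 60 mm high); both released and at rest (all of step 2 and x of cartridge_center in the frame of bin between -0.055 and 0.055 m and y of cartridge_center in the frame of bin between -0.045 and 0.045 m and height (world z) of cartridge_center below 0.06 m and linear speed of cartridge below 0.03 m/s and contact force between cartridge and the fingers below 0.05 N); the robot touches nothing.
It fails at once if the cap came off the thread without being held (z of cap_head in the frame of neck_top above 0.043 m and horizontal distance between cap_head and neck_top below 0.06 m and contact force between cap and the fingers below 0.02 N).
It fails at once if the cap or the cartridge touched the bench (contact force between any of cap, cartridge and table above 0.3 N).
It fails at once if the thread was forced (over 60 N between cap and housing) (contact force between cap and housing above 60 N).
It fails at once if the gauge was knocked (over 8 N) (contact force between gauge and the fingers above 8 N or contact force between gauge and the arm above 8 N).
It fails at once if a bystander was moved by more than 25 mm (distance of any of vial_a, vial_b, beaker, wash_bottle, wrench, cuvette_box, reagent_jar from where it was at the start of the episode above 0.025 m).
It also fails if it takes over 72 s, if anything falls off the work surface, if the arm or the gripper's body presses on something with over 40 N, if the wrist force passes 120 N, or if a joint passes its speed limit or range.

## Robot

A 7-joint arm with a two-finger parallel gripper is mounted at the origin on the work surface. World frame = base frame: x ahead of the robot, y to its left, z up, the work surface at z = 0. Lengths are in m, angles in rad, forces in N, time in s.
With the tool pointing down it reaches from about 0.4 to 0.85 m from the base axis. Payload 10.4 kg.
Tool frame: the origin (TCP) lies at the very end of the fingers, on their centre line; the grasp point (between the pads) lies 19 mm behind it; z points along the fingers, y is the direction in which the jaws open and shut (so a half turn about z gives the same grasp; the last joint's range is limited). The gripper opens to 87 mm and grips with 3 to 60 N. Pads are 19 mm wide; open, the fingers measure 117 mm over their backs; the gripper's body (75 mm by 190 mm) begins 51 mm behind the grasp point.
Start: joints at [-1.185, 0.332, -0.065, 1.46, 0.022, 1.35, -0.088], TCP at [0.248, 0.574, 0.223] pointing down, gripper open.
Joint ranges: [-2.6, 2.6], [-0.5, 2.12], [-1.47, 1.34], [0.16, 2.42], [-1.27, 4.41], [0.06, 2.06], [-2.6, 2.6]. Speed limits (rad/s): [2.22, 2.22, 2.79, 2.79, 3.14, 3.14, 3.14].

## Interface

Orientations are given as a unit quaternion [x, y, z, w].
In Python, from bench import read_state, camera, close_job gives the robot as it stands.
- The arm moves only by the shell command python3 -m inch 'ROWS' [OPENING] [FORCE]. ROWS is JSON, a list of rows, each a list of 6 numbers: the shift along the tool's x, y, z as a fraction of full scale, then the turn, a rotation vector about the tool's x, y, z as a fraction of full scale. In form: [[tx, ty, tz, ax, ay, az], ...]. A call has 1 to 5 rows; each row shifts and turns the commanded pose from where the row before left it, along the tool's axes as they then stand; what a row does not reach is not made up. Full scale, the value 1, is 0.04 m for a shift and 120 degrees for a turn. A row lasts 1/8 s, in which the tool goes at most 62.5 mm and 10.7 degrees, less where a joint would pass 70% of its speed; a pose out of reach is approached as far as the arm can. A call with a number of a shift or a turn outside -1 to 1 is refused whole. A call with a gripper value outside its range is refused whole. OPENING is the opening, from -1 (shut) to 1 (fully open), so that 0 is half open, set as the call begins (- or left out, the last holds). The fingers move at their own pace and stop on an object; FORCE is the grip in N (left out, the last holds). Time passes only in rows, so rows that do not move let the fingers close. It gives the time, the measured TCP pose, the force and the opening at its end, in the units of the state.
- read_state(): the state, without advancing time (a new reading comes with each control period).
- camera(name): name is "scene" or "top" or "wrist"; returns a dict with "img" (384x512x3 uint8, red, green, blue), "depth" (384x512 float32, m along the optical axis (not along the pixel's ray), 0 where there is no reading), "fx", "fy", "cx", "cy" (pixels), "position" and "orientation" of the camera in the world; the wrist camera has in their place "tool_from_camera" (4x4, takes a point from camera to tool coordinates, whose origin is the TCP and whose axes are the flange's). Camera axes: x right, y down, z forward; pixel columns grow to the right and rows downward; lengths in m; the calibration is good to about 2 mm. A picture is of the moment at which its call begins: read the wrist's pose just before it.
- close_job(): hands the job in, once; it reports no verdict.
The state is a dict: "time": time; "joint_positions": joint angles; "joint_vel": joint speeds; "joint_torque": joint torques, N m; "ee_pos": TCP position; "eef_rot": TCP orientation; "ft_force": force on the tool from outside, world axes, zero at the start; "torque": the same for the moment, N m; "width": finger opening in m.
Only numpy, scipy, OpenCV 4.12 (cv2) and the standard library are available. Lean on these libraries where they do the work, as an engineer would, in place of code of your own. Each camera call takes 0.05 s, during which the arm holds its last target.

## Working session

There is one attempt and no reset: what is moved stays moved. The work goes in short steps, Python scripts to look and compute and a shell command to move; the robot and the scene stay as the last step left them, time stands still between calls to the robot, and variables do not carry over. Pictures are saved under pics/ and viewed, and the job is handed in when it is done.

```bash
ls; mkdir -p pics; python3 - <<'E'
from bench import read_state, camera
import cv2,numpy as np
s=read_state();print(s)
for n in("scene","top","wrist"):
    c=camera(n);cv2.imwrite(f"pics/{n}0.png",c["img"][:,:,::-1]);np.savez(f"{n}0.npz",**c)
    print(n,{k:np.round(v,4).tolist() for k,v in c.items() if k not in("img","depth")})
E
```

```text
pics
{'time': 0.0, 'joint_positions': array([-1.18460669,  0.33282253, -0.06470614,  1.4608821 ,  0.02157983,
        1.3499224 , -0.0884977 ]), 'joint_vel': array([-0.00200612, -0.00139524,  0.00026539, -0.00122083,  0.00040646,
       -0.0002095 ,  0.00193951]), 'joint_torque': array([ 4.21514260e-04, -6.23258615e+01,  2.46090547e-02, -3.89895773e+01,
       -6.14201557e-02,  3.98478890e-02,  1.65924944e-04]), 'ee_pos': array([0.24828547, 0.57316609, 0.22181304]), 'eef_rot': array([ 2.02963107e-01,  9.79186156e-01, -6.59809207e-04, -1.16037437e-04]), 'ft_force': array([ 0.66924996, -0.0935364 , -0.69165819]), 'torque': array([-0.05981711, -0.0302241 ,  0.03150333]), 'width': 0.0873425791238482}
scene {'fx': 361.0207, 'fy': 361.0207, 'cx': 250.5076, 'cy': 190.8237, 'position': [1.1678, 0.4096, 0.6234], 'orientation': [0.4007, 0.8023, -0.3932, -0.2029]}
top {'fx': 353.2196, 'fy': 353.2196, 'cx': 249.7527, 'cy': 200.3953, 'position': [0.4953, 0.0082, 1.0174], 'orientation': [-0.6993, 0.7119, -0.0424, 0.0486]}
wrist {'fx': 341.8088, 'fy': 341.8088, 'cx': 257.7893, 'cy': 189.1694, 'tool_from_camera': [[-0.0003, -0.9575, -0.2883, 0.0783], [1.0, -0.0001, -0.0007, -0.0], [0.0006, -0.2883, 0.9575, -0.1619], [0.0, 0.0, 0.0, 1.0]]}
```

View pics/top0.png

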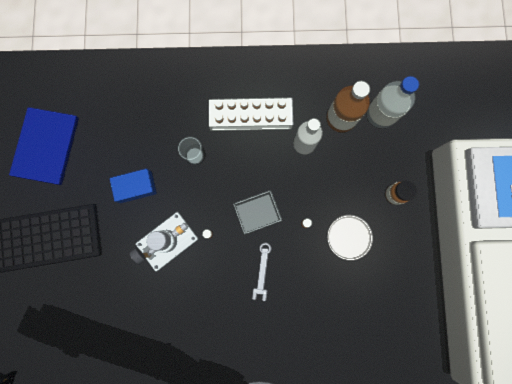

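View pics/scene0.png

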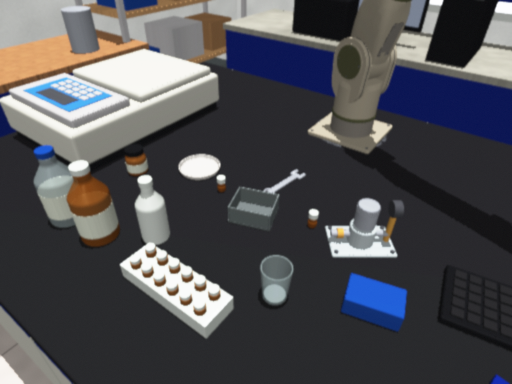

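The top view shows the housing at about (165,240) with the cap at (157,240) and the dark gauge at (137,255). The bin is at (257,213), the dish at (350,238), the vials at (207,234) and (307,223), and the wrench at (262,270). Next I measure these.

```bash
cat > h.py <<'E'
import numpy as np,cv2
from scipy.spatial.transform import Rotation as R
def ray(c,u,v):
    r=R.from_quat(c["orientation"]).as_matrix()
    return c["position"],r@np.array([(u-c["cx"])/c["fx"],(v-c["cy"])/c["fy"],1.0])
def plane(c,u,v,z):
    p,d=ray(c,u,v);return p+d*(z-p[2])/d[2]
def cloud(c):
    d=c["depth"];v,u=np.indices(d.shape)
    P=np.stack([(u-c["cx"])/c["fx"]*d,(v-c["cy"])/c["fy"]*d,d],-1)
    if "position" in c:
        return P@R.from_quat(c["orientation"]).as_matrix().T+c["position"]
    return P
E
python3 - <<'E'
from h import *
c=dict(np.load("top0.npz"));P=cloud(c)
for n,u,v in [("cap",157,240),("gauge",137,255),("dish",350,238),("bin",257,213),("va",207,234),("vb",307,223),("bench",200,300)]:
    print(n,np.round(P[v,u],4))
img=c["img"].astype(int)
# dish
m=((img.min(2)>170)).astype(np.uint8)
n,l,st,ce=cv2.connectedComponentsWithStats(m)
for i in range(1,n):
    if st[i,4]>20 and st[i,3]<150: 
        u,v=ce[i];print("white",st[i],np.round(plane(c,u,v,0.014),4))
for lab,mask in [("capz",(P[...,2]>.108)&(P[...,2]<.13)&(abs(np.indices(P.shape[:2])[1]-157)<35)&(abs(np.indices(P.shape[:2])[0]-245)<35)),]:
    n,l,st,ce=cv2.connectedComponentsWithStats(mask.astype(np.uint8))
    for i in range(1,n):
        if st[i,4]>5: print(lab,st[i],ce[i],np.round(np.median(P[l==i],0),4),np.round(P[l==i].min(0),4),np.round(P[l==i].max(0),4), np.round(plane(c,*ce[i],.116),4))
cv2.imwrite("pics/z1.png",cv2.resize(c["img"][185:285,110:230,::-1],None,fx=6,fy=6,interpolation=cv2.INTER_CUBIC))
cv2.imwrite("pics/z2.png",cv2.resize(c["img"][180:310,225:385,::-1],None,fx=4,fy=4,interpolation=cv2.INTER_CUBIC))
E
```

```text
cap [0.5148 0.2523 0.1173]
gauge [0.4781 0.3007 0.1221]
dish [ 0.5134 -0.2669  0.0061]
bin [ 0.5895 -0.0043  0.0057]
va [0.5303 0.1341 0.0487]
vb [ 0.5557 -0.1407  0.045 ]
bench [0.3482 0.16   0.0023]
white [    0     0   512    51 23110] [1.176  0.0202 0.014 ]
white [353  81  16  16 192] [ 0.9547 -0.3208  0.014 ]
white [ 209   98   84   29 1897] [0.8899 0.0099 0.014 ]
white [299 119  22  25 348] [ 0.825  -0.1649  0.014 ]
white [262 127  27   2  30] [ 0.8389 -0.059   0.014 ]
white [212 128  33   2  34] [0.8384 0.0768 0.014 ]
white [136 213  50  40 665] [0.5354 0.27   0.014 ]
white [ 328  216   44   44 1426] [ 0.5158 -0.261   0.014 ]
white [303 219   9   8  55] [ 0.5587 -0.1449  0.014 ]
white [146 227  51  44 647] [0.4905 0.2363 0.014 ]
white [203 230   8   8  52] [0.533 0.14  0.014]
white [ 476  242   36  142 4109] [ 0.3208 -0.6555  0.014 ]
white [253 244  17  57 308] [ 0.4179 -0.0136  0.014 ]
capz [146 231  21  20 308] [155.96428571 240.47402597] [0.5136 0.2552 0.1166] [0.4897 0.2307 0.1083] [0.5379 0.2806 0.1213] [0.5137 0.2552 0.116 ]
capz [130 248  15  16 137] [136.21167883 255.91240876] [0.4757 0.3031 0.1215] [0.4577 0.2865 0.109 ] [0.4957 0.321  0.1281] [0.4758 0.3047 0.116 ]
```

View pics/z1.png

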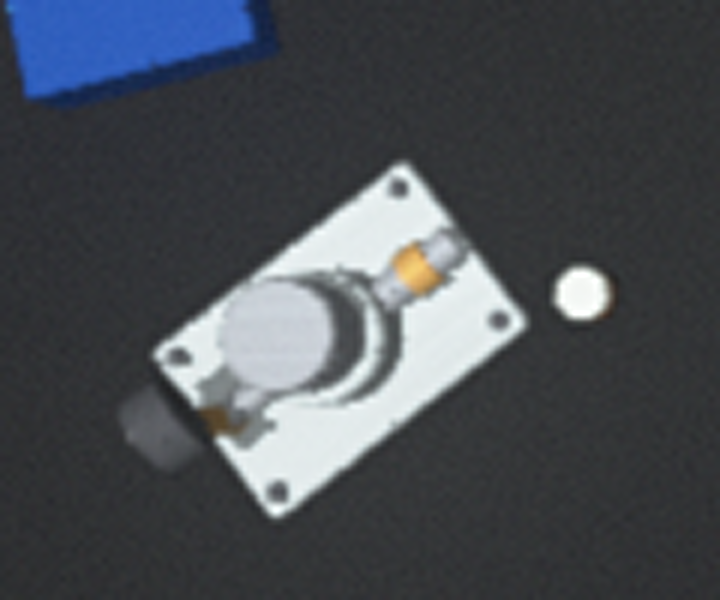

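View pics/z2.png

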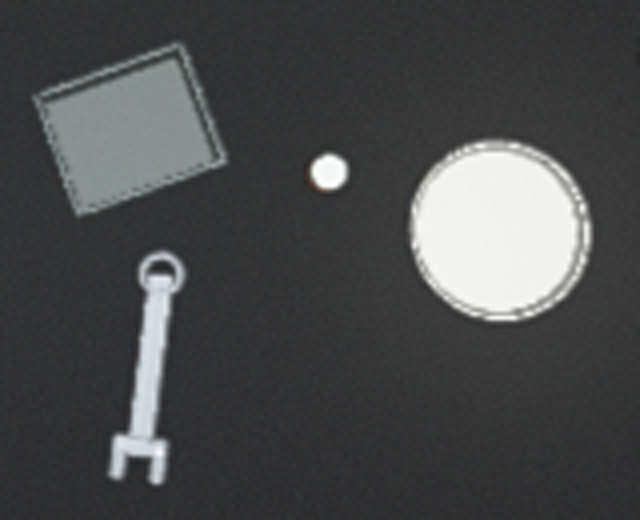

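```bash
python3 - <<'E'
from h import *
t=dict(np.load("top0.npz"));s=dict(np.load("scene0.npz"))
q=np.array([[35,97],[180,43],[227,160],[80,215]])/4+[225,180]
B=np.array([plane(t,*p,.05) for p in q]);print("bin",B.mean(0).round(4));print(B.round(3).tolist(),np.linalg.norm(np.diff(B,axis=0),axis=1))
P=cloud(t);v,u=np.indices(P.shape[:2])
m=(P[...,2]>.003)&(P[...,2]<.03)&(np.hypot(u-350,v-238)<30);print("dish",P[m].min(0),P[m].max(0))
P=cloud(s);near=(np.hypot(P[...,0]-.514,P[...,1]-.255)<.035)
m=near&(abs(P[...,2]-.116)<.004);a=P[m];print("cap scene",m.sum(),np.median(a,0),(a.min(0)+a.max(0))/2,a.max(0)-a.min(0))
m=near&(P[...,2]>.07)&(P[...,2]<.11);a=P[m][:,:2]
A=np.c_[2*a,np.ones(len(a))];x=np.linalg.lstsq(A,(a**2).sum(1),rcond=None)[0];print("circle",x[:2],np.sqrt(x[2]+x[0]**2+x[1]**2))
g=(np.hypot(P[...,0]-.476,P[...,1]-.304)<.04)&(P[...,2]>.088);a=P[g];print("gauge",a.min(0),a.max(0))
E
```

```text
bin [ 0.5878 -0.0056  0.05  ]
[[0.611, 0.06, 0.05], [0.647, -0.041, 0.05], [0.565, -0.071, 0.05], [0.529, 0.03, 0.05]] [0.10703848 0.08706453 0.10738984]
dish [ 0.43514647 -0.34989137  0.00300205] [ 0.59375089 -0.1850136   0.01891542]
cap scene 283 [0.51917571 0.25809059 0.11702665] [0.51614077 0.25689593 0.11584147] [0.04818142 0.04916829 0.00767834]
circle [0.51507919 0.25712009] 0.024288769621908436
gauge [0.46708858 0.27456749 0.08928857] [0.50663393 0.32583764 0.1268808 ]
```

```bash
python3 -m inch '[[0,0,0,0,0,0.08],[0,0,0,0,0,0.08]]' -0.3 40; python3 - <<'E'
from bench import read_state
s=read_state();print(s['joint_positions'],s['eef_rot'],s['width'])
E
```

```text
time: 0.4
ee_pos: [0.2484, 0.5733, 0.2222]
eef_rot: [0.366, 0.931, -0.0, -0.0]
ft_force: [-0.7, 0.4, 0.0]
width: 0.0745
[-1.21985253  0.33088334 -0.01939554  1.46262814  0.00640316  1.34868755
 -0.41824353] [ 3.66007154e-01  9.30611997e-01 -2.72999203e-04 -1.60099256e-05] 0.07452576016233867
```

```bash
python3 -m inch '[[-0.64,-0.08,0,0,0,0],[-0.64,-0.08,0,0,0,0],[-0.64,-0.08,0,0,0,0],[-0.64,-0.08,0,0,0,0],[-0.64,-0.08,0,0,0,0]]' 0.43 40;python3 -m inch '[[-0.64,-0.08,0,0,0,0],[-0.64,-0.08,0,0,0,0],[-0.64,-0.08,0,0,0,0],[-0.64,-0.08,0,0,0,0],[-0.64,-0.08,0,0,0,0]]';python3 -m inch '[[-0.64,-0.08,0,0,0,0],[-0.64,-0.08,0,0,0,0],[-0.64,-0.08,0,0,0,0],[-0.64,-0.08,0,0,0,0],[-0.64,-0.08,0,0,0,0]]';  python3 - <<'E'
from bench import read_state
s=read_state();print(s['joint_positions'],s['eef_rot'],s['width'],s['ee_pos'])
E
```

```text
time: 1.02
ee_pos: [0.3322, 0.4742, 0.2223]
eef_rot: [0.363, 0.932, -0.0, -0.0]
ft_force: [-0.6, -0.3, 0.0]
width: 0.0622
time: 1.65
ee_pos: [0.4155, 0.3758, 0.2223]
eef_rot: [0.363, 0.932, -0.0, -0.0]
ft_force: [0.0, 0.5, 0.1]
width: 0.0623
time: 2.28
ee_pos: [0.4988, 0.2775, 0.2223]
eef_rot: [0.363, 0.932, -0.0, -0.0]
ft_force: [-0.0, -0.0, -0.4]
width: 0.0624
[-0.77100006  0.20996945  0.21321981  1.62102589 -0.04567381  1.31581645
  0.27620761] [ 3.63388326e-01  9.31637748e-01 -1.15286770e-04 -1.32713453e-04] 0.062378467950623455 [0.49884208 0.27746303 0.22234501]
```

```bash
cat > wl.py <<'E'
from h import *
from bench import read_state,camera
def wrist(name):
    s=read_state();c=camera("wrist");cv2.imwrite(f"pics/{name}.png",c["img"][:,:,::-1])
    T=np.eye(4);T[:3,:3]=R.from_quat(s["eef_rot"]).as_matrix();T[:3,3]=s["ee_pos"]
    M=T@c["tool_from_camera"];c["position"]=M[:3,3];c["orientation"]=R.from_matrix(M[:3,:3]).as_quat()
    return s,c,cloud(c)
E
python3 - <<'E'
from wl import *
s,c,P=wrist("w1")
m=(np.hypot(P[...,0]-.514,P[...,1]-.256)<.034)&(abs(P[...,2]-.116)<.004)&(c["depth"]>0)
a=P[m];print(m.sum(),(a.min(0)+a.max(0))/2,a.max(0)-a.min(0),np.median(a,0))
v,u=np.nonzero(m);(x,y),r=cv2.minEnclosingCircle(np.c_[u,v].astype(np.float32));print(x,y,r,plane(c,x,y,.116))
print("gauge", [ (P[(np.hypot(P[...,0]-.476,P[...,1]-.304)<.035)&(P[...,2]>.1)]).__getattribute__(k)(0) for k in("min","max")])
E
```

```text
2512 [0.51461234 0.25476725 0.11533278] [0.04993302 0.05015722 0.00653645] [0.51345296 0.25598695 0.11620737]
250.78758239746094 215.23202514648438 29.45452308654785 [0.51356356 0.25608856 0.116     ]
gauge [array([0.4543246 , 0.27201568, 0.10038843]), array([0.50803124, 0.33127734, 0.33390822])]
```

View pics/w1.png

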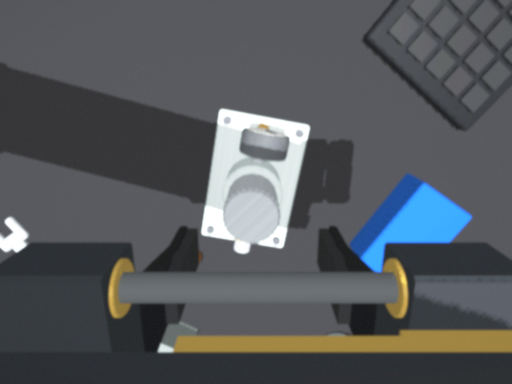

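```bash
python3 -m inch '[[-0.647,-0.149,0,0,0,0],[0,0,0,0,0,0.0833],[0,0,0,0,0,0.0833],[0,0,0,0,0,0.0833],[0,0,0,0,0,0.0833]]' 0.42 40;python3 -m inch '[[0,0,0,0,0,0.0833],[0,0,0,0,0,0.0833],[0,0,0,0,0,0.0833],[0,0,0,0,0,0.0833],[0,0,0,0,0,0.0833]]' >/dev/null;python3 -m inch '[[0,0,0,0,0,0.0833],[0,0,0,0,0,0.0833],[0,0,0,0,0,0.0833],[0,0,0,0,0,0.0833],[0,0,0,0,0,0.0833]]';  python3 - <<'E'
from bench import read_state
s=read_state();print(s['joint_positions'],s['eef_rot'],s['width'],s['ee_pos'])
E
```

```text
time: 2.95
ee_pos: [0.5132, 0.2564, 0.2223]
eef_rot: [0.662, 0.749, -0.0, -0.0]
ft_force: [-0.2, 0.7, 0.1]
width: 0.0618
time: 4.2
ee_pos: [0.5132, 0.2564, 0.2223]
eef_rot: [1.0, -0.025, -0.0, 0.0]
ft_force: [0.2, -0.3, -0.9]
width: 0.0614
[-0.95838962  0.22728443  0.48883777  1.62568712 -0.10962612  1.31633105
 -2.07375336] [ 9.99682200e-01 -2.52083753e-02 -1.81171583e-04  6.15631468e-05] 0.06141354711967281 [0.51322019 0.25644299 0.22233839]
```

```bash
python3 -m inch '[[0.015,0.015,0,0,0,0.08],[0,0,0,0,0,0.08],[0,0,0.67,0,0,0],[0,0,0.67,0,0,0],[0,0,0,0,0,0]]' 0.42 40;python3 -m inch '[[0,0,0.67,0,0,0],[0,0,0.67,0,0,0],[0,0,0.33,0,0,0],[0,0,0.33,0,0,0],[0,0,0,0,0,0]]';  python3 - <<'E'
from bench import read_state,camera
from h import *
s=read_state();print(s['joint_positions'],s['eef_rot'],s['width'],s['ee_pos'])
c=camera("scene");cv2.imwrite("pics/s1.png",cv2.resize(c["img"][160:300,290:450,::-1],None,fx=4,fy=4))
E
```

```text
time: 4.82
ee_pos: [0.5127, 0.2553, 0.1672]
eef_rot: [0.982, -0.189, -0.001, 0.001]
ft_force: [-0.4, 0.2, -0.4]
width: 0.0617
time: 5.45
ee_pos: [0.5139, 0.2556, 0.0887]
eef_rot: [0.982, -0.189, -0.0, 0.0]
ft_force: [0.1, 0.8, 0.4]
width: 0.0619
[-0.95574432  0.35786447  0.49924651  1.77761734 -0.19385434  1.05555997
 -2.33763266] [ 9.82016374e-01 -1.88795474e-01 -2.37747594e-04  2.32567395e-04] 0.061926235753142655 [0.51391181 0.25561291 0.08871162]
```

View pics/s1.png

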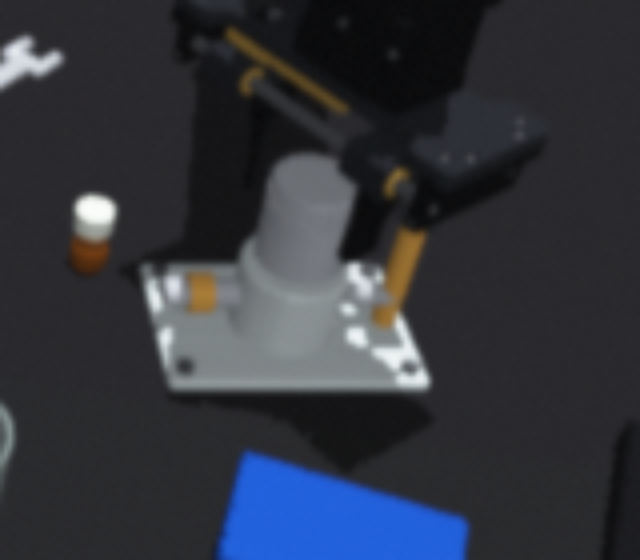

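The fingers straddle the cap at around (310,200), clear of the gauge, and there is no contact force. Closing now.

```bash
python3 -m inch '[[0,0,0,0,0,0],[0,0,0,0,0,0],[0,0,0,0,0,0]]' -1 50;python3 -m inch '[[0,0,-0.0133,0,0,-0.0889],[0,0,-0.0133,0,0,-0.0889],[0,0,-0.0133,0,0,-0.0889]]';  python3 - <<'E'
from bench import read_state
s=read_state();print(s['joint_positions'],s['torque'],s['ft_force'])
E
```

```text
time: 5.88
ee_pos: [0.5144, 0.2558, 0.0895]
eef_rot: [0.982, -0.189, 0.0, -0.0]
ft_force: [0.5, -0.8, 2.3]
width: 0.0493
time: 6.25
ee_pos: [0.5144, 0.2559, 0.0911]
eef_rot: [0.996, 0.092, 0.0, -0.0]
ft_force: [-0.1, 0.0, 3.0]
width: 0.049
[-0.87690782  0.34333949  0.40234875  1.7715984  -0.1522914   1.05619013
 -1.80661588] [ 0.00258665  0.19649695 -0.04818063] [-0.08036549  0.01711952  3.01128028]
```

```bash
for i in 1; do :; done; python3 -m inch '[[0,0,-0.0128,0,0,-0.085],[0,0,-0.0128,0,0,-0.085],[0,0,-0.0128,0,0,-0.085],[0,0,-0.0128,0,0,-0.085],[0,0,-0.0128,0,0,-0.085]]';python3 -m inch '[[0,0,-0.0128,0,0,-0.085],[0,0,-0.0128,0,0,-0.085],[0,0,-0.0128,0,0,-0.085],[0,0,-0.0128,0,0,-0.085],[0,0,-0.0128,0,0,-0.085]]';  python3 - <<'E'
from bench import read_state,camera
from h import *
s=read_state();print(s['joint_positions'],s['torque'],s['ft_force'])
c=camera("scene");cv2.imwrite("pics/s2.png",cv2.resize(c["img"][160:300,290:450,::-1],None,fx=4,fy=4))
E
```

```text
time: 6.88
ee_pos: [0.5146, 0.2556, 0.0936]
eef_rot: [0.859, 0.512, 0.001, 0.0]
ft_force: [1.6, -1.2, 2.1]
width: 0.0487
time: 7.5
ee_pos: [0.5147, 0.2559, 0.0962]
eef_rot: [0.555, 0.832, 0.001, 0.0]
ft_force: [0.8, 1.4, 2.2]
width: 0.0488
[-0.64532932  0.32286529  0.12410642  1.75429965 -0.04492203  1.06551151
 -0.11222402] [ 0.01759173 -0.17588346 -0.06956212] [0.83785957 1.42068637 2.15156422]
```

View pics/s2.png

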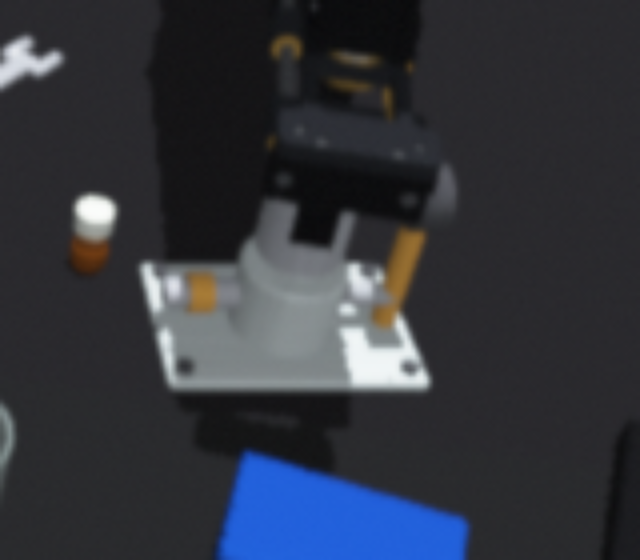

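```bash
python3 -m inch '[[0,0,-0.0128,0,0,-0.085],[0,0,-0.0128,0,0,-0.085],[0,0,-0.0128,0,0,-0.085],[0,0,-0.0128,0,0,-0.085],[0,0,-0.0128,0,0,-0.085]]';python3 -m inch '[[0,0,-0.0128,0,0,-0.085],[0,0,-0.0128,0,0,-0.085],[0,0,-0.0128,0,0,-0.085],[0,0,-0.0128,0,0,-0.085]]';  python3 - <<'E'
from bench import read_state,camera
from h import *
s=read_state();print(s['joint_positions'],s['torque'],s['ft_force'])
c=camera("scene");cv2.imwrite("pics/s3.png",cv2.resize(c["img"][160:300,290:450,::-1],None,fx=4,fy=4))
E
```

```text
time: 8.18
ee_pos: [0.5145, 0.2562, 0.0987]
eef_rot: [0.144, 0.99, 0.001, 0.0]
ft_force: [0.3, 2.4, 0.5]
width: 0.0488
time: 8.68
ee_pos: [0.5142, 0.2563, 0.1007]
eef_rot: [-0.21, 0.978, 0.0, 0.0]
ft_force: [-0.4, 2.0, 2.2]
width: 0.0486
[-0.45012043  0.32276361 -0.10855749  1.73926304  0.03825927  1.08061022
  1.42221882] [ 0.23055984  0.00578541 -0.04014534] [-0.35990173  2.02238119  2.15788738]
```

View pics/s3.png

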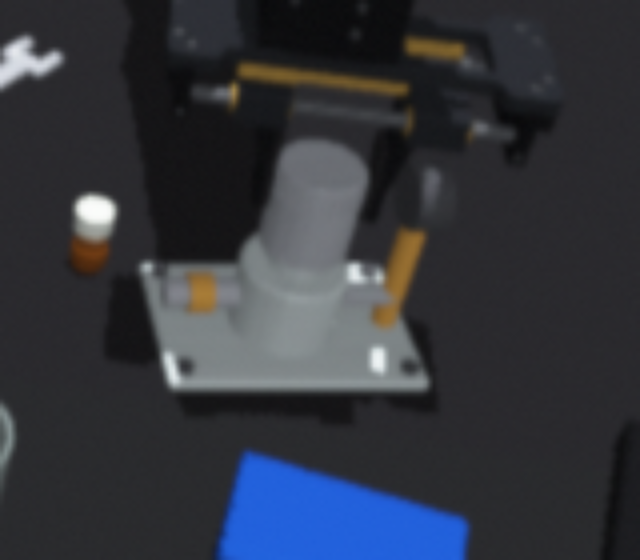

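```bash
python3 -m inch '[[0,0,-0.0128,0,0,-0.085],[0,0,-0.0128,0,0,-0.085],[0,0,-0.0128,0,0,-0.085],[0,0,-0.0128,0,0,-0.085],[0,0,0,0,0,0]]';python3 -m inch '[[0,0,0,0,0,0],[0,0,0,0,0,0],[0,0,0,0,0,0]]' 0.42 50;  python3 - <<'E'
from bench import read_state,camera
from h import *
s=read_state();print(s['joint_positions'],s['torque'],s['ft_force'])
c=camera("scene");cv2.imwrite("pics/s4.png",cv2.resize(c["img"][160:300,290:450,::-1],None,fx=4,fy=4))
P=cloud(c)
a=P[(np.hypot(P[...,0]-.514,P[...,1]-.256)<.02)&(c["depth"]>0)&(P[...,2]>.1)&(P[...,2]<.14)];print(np.histogram(a[:,2],20))
E
```

```text
time: 9.35
ee_pos: [0.5144, 0.2556, 0.1026]
eef_rot: [-0.534, 0.846, -0.0, 0.0]
ft_force: [-0.5, -0.2, 3.7]
width: 0.0487
time: 9.72
ee_pos: [0.5139, 0.2555, 0.102]
eef_rot: [-0.535, 0.845, 0.0, -0.0]
ft_force: [-0.0, 0.1, 0.2]
width: 0.0614
[-0.3646059   0.32787986 -0.20969999  1.73339975  0.07570947  1.08875115
  2.1021468 ] [0.09476913 0.12770971 0.05336688] [-0.02989833  0.09621648  0.19183733]
(array([ 1,  0,  1,  1,  0,  4,  5,  4,  8, 10,  5, 15,  8, 13,  6,  8,  1,
        0,  0,  1]), array([0.12801299, 0.12823877, 0.12846454, 0.12869031, 0.12891608,
       0.12914186, 0.12936763, 0.1295934 , 0.12981917, 0.13004495,
       0.13027072, 0.13049649, 0.13072226, 0.13094804, 0.13117381,
       0.13139958, 0.13162535, 0.13185113, 0.1320769 , 0.13230267,
       0.13252844]))
```

View pics/s4.png

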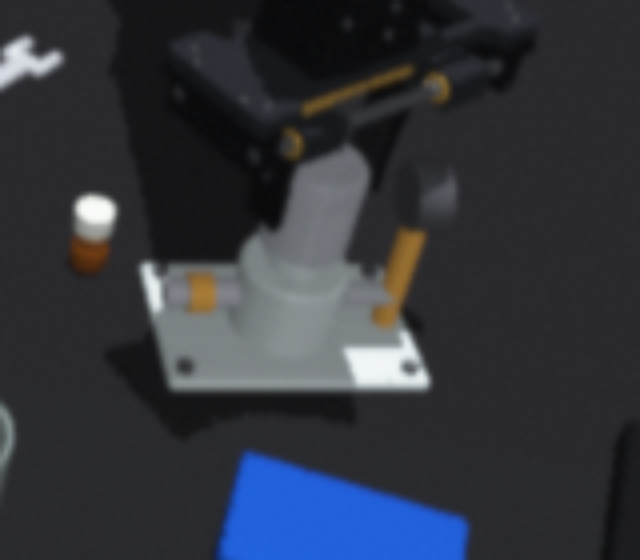

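```bash
python3 -m inch '[[0,0,0,0,0,0.087],[0,0,0,0,0,0.087],[0,0,0,0,0,0.087],[0,0,0,0,0,0.087],[0,0,0,0,0,0.087]]';python3 -m inch '[[0,0,0,0,0,0.087],[0,0,0,0,0,0.087],[0,0,0,0,0,0.087],[0,0,0,0,0,0.087],[0,0,0,0,0,0.087]]';python3 -m inch '[[0,0,0,0,0,0.087],[0,0,0,0,0,0.087],[0,0,0,0,0,0.087],[0,0,0,0,0,0.087],[0,0,0,0,0,0.087]]'; python3 -m inch '[[0,0,0,0,0,0.087],[0,0,0,0,0,0.087],[0,0,0,0,0,0.087],[0,0,0,0,0,0.087],[0,0,0,0,0,0.087]]'; python3 -m inch '[[0,0,0,0,0,0.087],[0,0,0,0,0,0]]'; python3 - <<'E'
from bench import read_state,camera
from h import *
s=read_state();print(s['joint_positions'],s['torque'],s['ft_force'])
c=camera("scene")
P=cloud(c)
a=P[(np.hypot(P[...,0]-.514,P[...,1]-.256)<.02)&(c["depth"]>0)&(P[...,2]>.1)&(P[...,2]<.14)];print(len(a),np.median(a[:,2]))
E
```

```text
time: 10.4
ee_pos: [0.514, 0.2557, 0.1022]
eef_rot: [-0.107, 0.994, 0.0, -0.0]
ft_force: [-0.7, -0.3, 0.1]
width: 0.0616
time: 11.02
ee_pos: [0.514, 0.2556, 0.1022]
eef_rot: [0.342, 0.94, -0.0, -0.0]
ft_force: [0.1, -0.2, 0.4]
width: 0.0616
time: 11.65
ee_pos: [0.514, 0.2557, 0.1023]
eef_rot: [0.72, 0.694, -0.0, -0.0]
ft_force: [0.0, -0.3, 0.4]
width: 0.0618
time: 12.28
ee_pos: [0.5139, 0.2557, 0.1022]
eef_rot: [0.952, 0.306, -0.0, -0.0]
ft_force: [0.5, 0.6, -0.7]
width: 0.0617
time: 12.52
ee_pos: [0.5139, 0.2557, 0.1022]
eef_rot: [0.975, 0.222, -0.0, 0.0]
ft_force: [0.3, 0.3, 0.2]
width: 0.0618
[-0.8316101   0.32512146  0.34613895  1.75950891 -0.1231984   1.07837323
 -1.56715912] [-0.01895454  0.13210577  0.01389197] [0.25970138 0.25090379 0.17394174]
163 0.13067800047535655
```

```bash
python3 -m inch '[[0,0,0,0,0,0],[0,0,0,0,0,0],[0,0,0,0,0,0]]' -1 55;python3 -m inch '[[0,0,-0.0128,0,0,-0.085],[0,0,-0.0128,0,0,-0.085],[0,0,-0.0128,0,0,-0.085],[0,0,-0.0128,0,0,-0.085],[0,0,-0.0128,0,0,-0.085]]';python3 -m inch '[[0,0,-0.0128,0,0,-0.085],[0,0,-0.0128,0,0,-0.085],[0,0,-0.0128,0,0,-0.085],[0,0,-0.0128,0,0,-0.085],[0,0,-0.0128,0,0,-0.085]]';python3 -m inch '[[0,0,-0.0128,0,0,-0.085],[0,0,-0.0128,0,0,-0.085],[0,0,-0.0128,0,0,-0.085],[0,0,-0.0128,0,0,-0.085],[0,0,-0.0128,0,0,-0.085]]'; python3 - <<'E'
from bench import read_state,camera
from h import *
s=read_state();print(s['joint_positions'],s['torque'],s['ft_force'])
c=camera("scene")
P=cloud(c)
a=P[(np.hypot(P[...,0]-.514,P[...,1]-.256)<.02)&(c["depth"]>0)&(P[...,2]>.1)&(P[...,2]<.15)];print(len(a),np.median(a[:,2]))
E
```

```text
time: 12.95
ee_pos: [0.5141, 0.2556, 0.1023]
eef_rot: [0.975, 0.222, 0.0, -0.0]
ft_force: [-0.7, -0.3, -0.4]
width: 0.0488
time: 13.58
ee_pos: [0.514, 0.2556, 0.1049]
eef_rot: [0.783, 0.622, -0.0, -0.0]
ft_force: [-0.6, 0.3, -0.8]
width: 0.0489
time: 14.2
ee_pos: [0.5141, 0.2555, 0.1074]
eef_rot: [0.439, 0.899, -0.0, -0.0]
ft_force: [0.0, 0.4, -0.6]
width: 0.0487
time: 14.82
ee_pos: [0.5142, 0.2552, 0.1099]
eef_rot: [0.009, 1.0, -0.0, -0.0]
ft_force: [0.6, -1.3, -0.5]
width: 0.0488
[-0.50479688  0.31008088 -0.0422383   1.73416374  0.01483555  1.09789893
  1.00043247] [-0.20417889 -0.04784561 -0.10259748] [ 0.57838187 -1.27801084 -0.51480217]
163 0.13823665493941512
```

```bash
python3 -m inch '[[0,0,-0.0128,0,0,-0.085],[0,0,-0.0128,0,0,-0.085],[0,0,-0.0128,0,0,-0.085]]';python3 -m inch '[[0,0,-0.0128,0,0,-0.085],[0,0,-0.0128,0,0,-0.085],[0,0,0,0,0,0]]';  python3 - <<'E'
from bench import read_state,camera
from h import *
s=read_state();print(s['joint_positions'],s['torque'],s['ft_force'])
E
```

```text
time: 15.25
ee_pos: [0.5145, 0.2549, 0.1115]
eef_rot: [-0.253, 0.967, -0.0, 0.0]
ft_force: [2.1, -0.9, -0.6]
width: 0.049
time: 15.62
ee_pos: [0.5147, 0.2558, 0.1133]
eef_rot: [-0.418, 0.908, 0.0, 0.001]
ft_force: [0.1, 0.4, 4.7]
width: 0.0485
[-0.40150383  0.31314592 -0.16492872  1.7248286   0.05652706  1.10673856
  1.8492387 ] [-0.00393934  0.00625316 -0.03526801] [0.059479   0.41144464 4.72095354]
```

```bash
python3 -m inch '[[0,0,-0.05,0,0,0],[0,0,0,0,0,0]]';python3 -m inch '[[0,0,-0.1,0,0,0],[0,0,0,0,0,0]]'
```

```text
time: 15.88
ee_pos: [0.5144, 0.2558, 0.115]
eef_rot: [-0.418, 0.908, 0.0, 0.0]
ft_force: [0.3, -0.3, 5.3]
width: 0.0486
time: 16.12
ee_pos: [0.5143, 0.2558, 0.119]
eef_rot: [-0.419, 0.908, 0.0, 0.0]
ft_force: [1.0, -0.1, 3.9]
width: 0.0488
```

```bash
python3 -m inch '[[0,0,-0.3,0,0,0],[0,0,-0.3,0,0,0],[0,0,-0.4,0,0,0],[0,0,-0.5,0,0,0],[0,0,-0.3,0,0,0]]';  python3 - <<'E'
from bench import read_state,camera
from h import *
s=read_state();print(s['joint_positions'],s['ft_force'])
c=camera("scene");cv2.imwrite("pics/s5.png",cv2.resize(c["img"][130:300,270:450,::-1],None,fx=4,fy=3.5))
E
```

```text
time: 16.75
ee_pos: [0.5144, 0.2559, 0.1923]
eef_rot: [-0.419, 0.908, 0.0, 0.001]
ft_force: [-0.2, 1.2, -1.4]
width: 0.0492
[-0.40001442  0.24550041 -0.1655722   1.63617851  0.04205218  1.26193177
  1.86301119] [-0.20347693  1.24687182 -1.43836689]
```

View pics/s5.png

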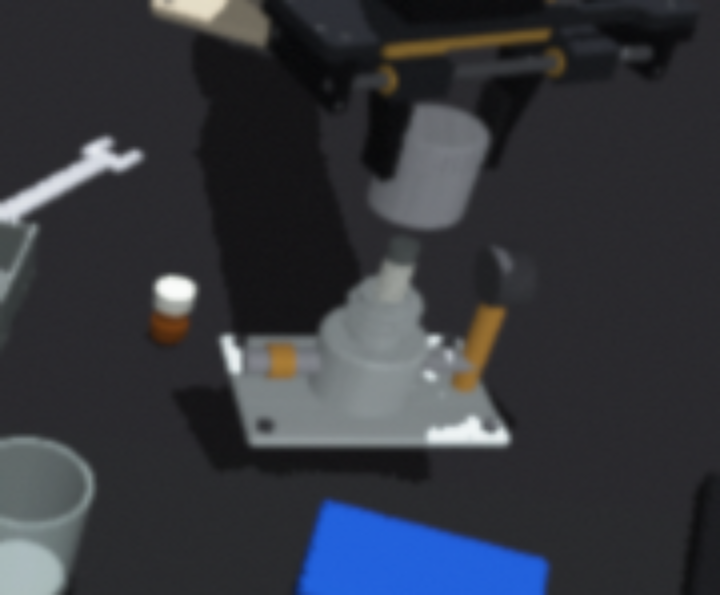

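The cap is held in the fingers at (430,165). The cartridge stands in the neck at (400,265), well below it.

```bash
python3 -m inch '[[0,0,0,0,0,0.0831],[0,0,0,0,0,0.0831],[0,0,0,0,0,0.0831],[0,0,0,0,0,0.0831],[0,0,0,0,0,0.0831]]';python3 -m inch '[[0,0,0,0,0,0.0831],[0,0,0,0,0,0.0831],[0,0,0,0,0,0.0831],[0,0,0,0,0,0.0831],[0,0,0,0,0,0.0831]]';python3 -m inch '[[0,0,0,0,0,0.0831],[0,0,0,0,0,0.0831],[0,0,0,0,0,0.0831],[0,0,0,0,0,0.0831]]';  python3 - <<'E'
from bench import read_state
s=read_state();print(s['joint_positions'],s['ft_force'],s['ee_pos'],s['eef_rot'])
E
```

```text
time: 17.42
ee_pos: [0.5138, 0.2555, 0.1902]
eef_rot: [0.005, 1.0, -0.0, -0.0]
ft_force: [-0.1, 0.2, -1.1]
width: 0.0488
time: 18.05
ee_pos: [0.5138, 0.2556, 0.1902]
eef_rot: [0.426, 0.905, -0.0, -0.0]
ft_force: [-0.3, 0.6, -0.5]
width: 0.0489
time: 18.55
ee_pos: [0.5138, 0.2556, 0.1903]
eef_rot: [0.709, 0.705, -0.0, -0.0]
ft_force: [0.4, 0.2, -1.7]
width: 0.0491
[-0.62270824  0.23755823  0.09555706  1.65103067 -0.02372668  1.25477613
 -0.52826846] [ 0.43626948  0.21529417 -1.65307216] [0.51383119 0.25556521 0.1902568 ] [ 7.09168105e-01  7.05039355e-01 -3.00372390e-04 -1.27329324e-04]
```

```bash
python3 -m inch '[[-0.3,0,0,0,0,0],[-0.65,0,0,0,0,0],[-0.65,0,0,0,0,0],[-0.65,0,0,0,0,0],[-0.65,0,0,0,0,0]]';python3 -m inch '[[-0.65,0,0,0,0,0],[-0.65,0,0,0,0,0],[-0.65,0,0,0,0,0],[-0.65,0,0,0,0,0],[-0.65,0,0,0,0,0]]';python3 -m inch '[[-0.65,0,0,0,0,0],[-0.65,0,0,0,0,0],[-0.65,0,0,0,0,0],[-0.65,0,0,0,0,0],[-0.65,0,0,0,0,0]]';python3 -m inch '[[-0.65,0,0,0,0,0],[-0.65,0,0,0,0,0],[-0.6,0,0,0,0,0],[-0.3,0,0,0,0,0],[-0.1,0,0,0,0,0]]';  python3 - <<'E'
from bench import read_state,camera
from h import *
s=read_state();print(s['joint_positions'],s['ft_force'],s['ee_pos'],s['eef_rot'])
c=camera("scene");cv2.imwrite("pics/s6.png",c["img"][:,:,::-1])
E
```

```text
time: 19.18
ee_pos: [0.5138, 0.1378, 0.1905]
eef_rot: [0.706, 0.709, -0.0, -0.0]
ft_force: [0.7, 0.3, -1.1]
width: 0.0485
time: 19.8
ee_pos: [0.5135, 0.0078, 0.1905]
eef_rot: [0.706, 0.709, -0.0, -0.0]
ft_force: [0.5, -0.2, -1.2]
width: 0.0486
time: 20.42
ee_pos: [0.5133, -0.122, 0.1905]
eef_rot: [0.706, 0.709, -0.0, -0.0]
ft_force: [0.7, -0.1, -1.3]
width: 0.0482
time: 21.05
ee_pos: [0.5136, -0.2129, 0.1904]
eef_rot: [0.707, 0.707, -0.0, -0.0]
ft_force: [0.5, 0.6, -0.4]
width: 0.0487
[-0.07987528  0.20493477  0.44773766  1.71337777 -0.0932528   1.24460639
  0.39048087] [ 0.466645    0.61047099 -0.42376287] [ 0.51363208 -0.21290511  0.19044997] [ 7.06812491e-01  7.07400933e-01 -1.02392807e-05 -1.50929578e-04]
```

View pics/s6.png

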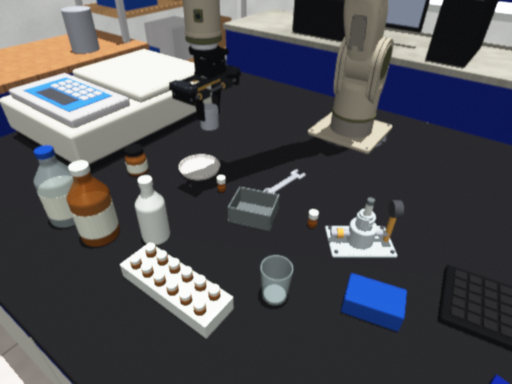

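The cap is still in the fingers, about 50 mm short of the dish, which is at (200,167) in this view.

```bash
python3 -m inch '[[-0.4,0.03,0,0,0,0],[-0.5,0.02,0,0,0,0],[-0.33,0,0,0,0,0],[0,0,0,0,0,0],[0,0,0.6,0,0,0]]';python3 -m inch '[[0,0,0.6,0,0,0],[0,0,0.6,0,0,0],[0,0,0.6,0,0,0],[0,0,0.6,0,0,0],[0,0,0.4,0,0,0]]';python3 -m inch '[[0,0,0.2,0,0,0],[0,0,0,0,0,0]]'; python3 - <<'E'
from bench import read_state,camera
from h import *
s=read_state();print(s['joint_positions'],s['ft_force'],s['ee_pos'],s['eef_rot'])
c=camera("scene");cv2.imwrite("pics/s7.png",cv2.resize(c["img"][90:200,130:280,::-1],None,fx=5,fy=5))
E
```

```text
time: 21.72
ee_pos: [0.5172, -0.2614, 0.1677]
eef_rot: [0.707, 0.707, 0.001, 0.001]
ft_force: [0.4, -0.1, -1.7]
width: 0.0486
time: 22.35
ee_pos: [0.5159, -0.2605, 0.0534]
eef_rot: [0.707, 0.707, 0.0, -0.001]
ft_force: [0.0, 0.8, -0.7]
width: 0.0487
time: 22.6
ee_pos: [0.516, -0.2614, 0.0465]
eef_rot: [0.707, 0.707, -0.0, -0.0]
ft_force: [-0.7, -0.2, -0.4]
width: 0.0488
[ 0.02843695  0.41570193  0.43959273  1.79503885 -0.20896263  0.97710943
  0.55285974] [-0.71636379 -0.20029064 -0.40344118] [ 0.51600324 -0.26138457  0.04648214] [ 7.07109893e-01  7.07103646e-01 -1.78528791e-05 -1.79919621e-04]
```

View pics/s7.png

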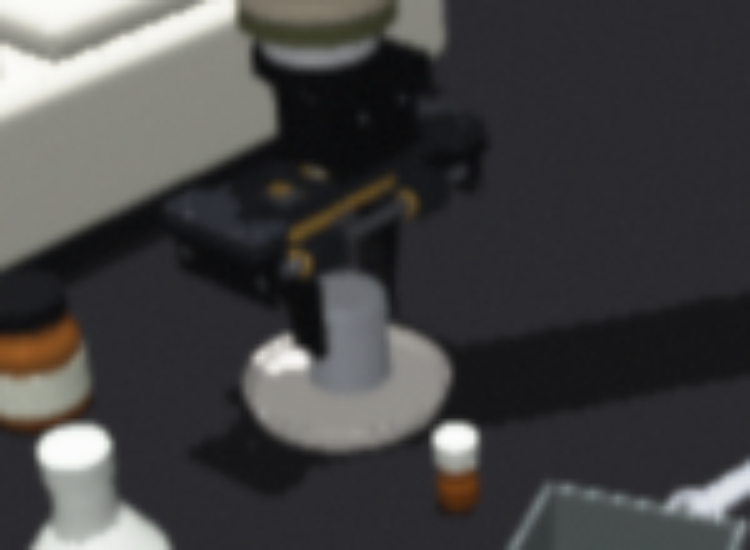

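The cap is over the dish, centred near (345,380). I'll lower it slowly.

```bash
python3 -m inch '[[0,0,0.15,0,0,0],[0,0,0.08,0,0,0],[0,0,0,0,0,0]]';python3 -m inch '[[0,0,0.04,0,0,0],[0,0,0,0,0,0]]';python3 -m inch '[[0,0,0.04,0,0,0],[0,0,0,0,0,0]]'
```

```text
time: 23.02
ee_pos: [0.5158, -0.2615, 0.0371]
eef_rot: [0.707, 0.707, -0.0, -0.0]
ft_force: [-0.5, 0.9, -1.9]
width: 0.0491
time: 23.28
ee_pos: [0.5159, -0.2615, 0.0357]
eef_rot: [0.707, 0.707, 0.0, -0.0]
ft_force: [-0.5, 0.2, -0.9]
width: 0.0485
time: 23.52
ee_pos: [0.5161, -0.2616, 0.0342]
eef_rot: [0.707, 0.707, 0.0, 0.0]
ft_force: [0.7, 0.2, -0.7]
width: 0.0487
```

```bash
python3 -m inch '[[0,0,0.03,0,0,0],[0,0,0,0,0,0]]';python3 -m inch '[[0,0,0.03,0,0,0],[0,0,0,0,0,0]]'
```

```text
time: 23.78
ee_pos: [0.5161, -0.2616, 0.034]
eef_rot: [0.707, 0.707, 0.0, -0.0]
ft_force: [-4.6, 2.7, 12.3]
width: 0.0485
time: 24.02
ee_pos: [0.5161, -0.2616, 0.0339]
eef_rot: [0.707, 0.707, 0.001, -0.0]
ft_force: [-10.8, 5.3, 25.6]
width: 0.0488
```

```bash
python3 -m inch '[[0,0,-0.035,0,0,0],[0,0,0,0,0,0]]';python3 -m inch '[[0,0,0,0,0,0],[0,0,0,0,0,0],[0,0,0,0,0,0],[0,0,0,0,0,0]]' 0.5 40;python3 -m inch '[[0,0,-0.2,0,0,0],[0,0,-0.5,0,0,0],[0,0,-0.8,0,0,0],[0,0,-0.8,0,0,0],[0,0,-0.8,0,0,0]]';python3 - <<'E'
from bench import read_state,camera
from h import *
s=read_state();print(s['joint_positions'],s['ft_force'],s['ee_pos'],s['eef_rot'])
c=camera("scene");cv2.imwrite("pics/s8.png",cv2.resize(c["img"][90:200,130:280,::-1],None,fx=5,fy=5))
P=cloud(c);a=P[(np.hypot(P[...,0]-.516,P[...,1]+.2615)<.03)&(P[...,2]>.055)&(P[...,2]<.075)];print(len(a),a.min(0),a.max(0),np.median(a,0))
E
```

```text
time: 24.28
ee_pos: [0.5161, -0.2615, 0.034]
eef_rot: [0.707, 0.707, 0.0, 0.0]
ft_force: [-4.6, 1.7, 11.0]
width: 0.0484
time: 24.78
ee_pos: [0.516, -0.2615, 0.033]
eef_rot: [0.707, 0.707, -0.0, -0.0]
ft_force: [-0.8, -0.2, -0.0]
width: 0.0652
time: 25.4
ee_pos: [0.5159, -0.2617, 0.1588]
eef_rot: [0.707, 0.707, 0.0, 0.0]
ft_force: [0.5, -0.1, 0.2]
width: 0.0651
[-0.0071987   0.28673236  0.47492452  1.69573919 -0.13976658  1.1922766
  0.5024785 ] [ 0.46354597 -0.13198704  0.16646058] [ 0.51592657 -0.2616599   0.158784  ] [7.07241229e-01 7.06972261e-01 1.41509218e-04 2.14743603e-04]
142 [ 0.49501117 -0.28076035  0.0550179 ] [ 0.54192026 -0.23437104  0.06527573] [ 0.52230285 -0.25559584  0.06188495]
```

View pics/s8.png

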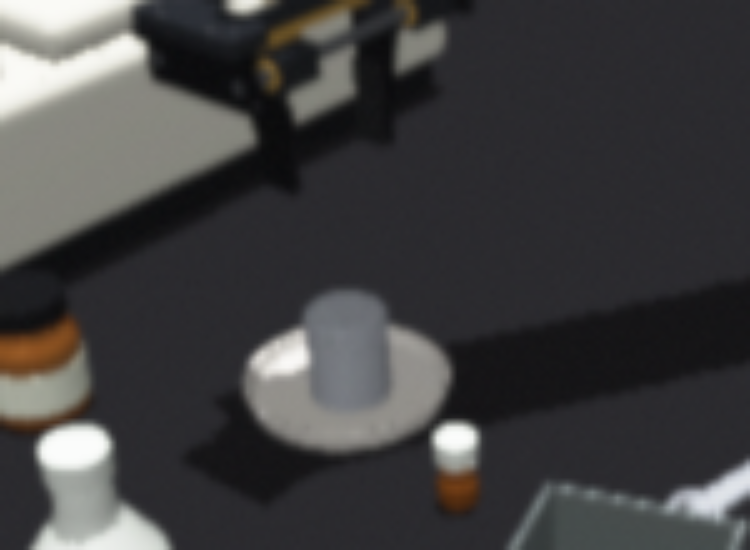

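The cap stands upright in the dish at (345,350), with its top at about 0.062 m as expected. Going back for the cartridge.

```bash
python3 -m inch '[[0.3,0,-0.4,0,0,0],[0.65,0,-0.4,0,0,0],[0.65,0,0,0,0,0],[0.65,0,0,0,0,0],[0.65,0,0,0,0,0]]' -0.08 30;python3 -m inch '[[0.65,0,0,0,0,0],[0.65,0,0,0,0,0],[0.65,0,0,0,0,0],[0.65,0,0,0,0,0],[0.65,0,0,0,0,0]]';python3 -m inch '[[0.65,0,0,0,0,0],[0.65,0,0,0,0,0],[0.65,0,0,0,0,0],[0.65,0,0,0,0,0],[0.65,0,0,0,0,0]]';python3 -m inch '[[0.65,0,0,0,0,0],[0.65,0,0,0,0,0],[0.6,0,0,0,0,0],[0.3,0,0,0,0,0],[0,0,0,0,0,0]]';  python3 - <<'E'
from wl import *
s,c,P=wrist("w2");print(s['joint_positions'],s['ee_pos'],s['eef_rot'],s['width'])
m=(np.hypot(P[...,0]-.514,P[...,1]-.256)<.03)&(P[...,2]>.124)&(P[...,2]<.14)&(c["depth"]>0)
a=P[m];print(m.sum(),(a.min(0)+a.max(0))/2,a.max(0)-a.min(0),np.median(a,0))
E
```

```text
time: 26.08
ee_pos: [0.5156, -0.1438, 0.1892]
eef_rot: [0.707, 0.707, -0.0, -0.0]
ft_force: [-0.2, 0.9, -0.5]
width: 0.0403
time: 26.7
ee_pos: [0.5154, -0.0139, 0.1892]
eef_rot: [0.707, 0.707, -0.0, -0.0]
ft_force: [0.0, -0.5, -0.1]
width: 0.0399
time: 27.32
ee_pos: [0.5153, 0.1159, 0.1892]
eef_rot: [0.707, 0.707, -0.0, -0.0]
ft_force: [-0.1, 0.2, -0.1]
width: 0.04
time: 27.95
ee_pos: [0.5156, 0.203, 0.189]
eef_rot: [0.707, 0.708, -0.0, -0.0]
ft_force: [0.4, -0.8, -0.4]
width: 0.0402
[-0.57808285  0.1952749   0.13690548  1.70565791 -0.02793564  1.24305252
 -0.43348679] [0.51560249 0.20304122 0.18904714] [ 7.06663529e-01  7.07549713e-01 -2.37787792e-04 -6.53438095e-05] 0.040171200485391835
520 [0.51588362 0.25604928 0.12919114] [0.01536668 0.01568899 0.0099942 ] [0.51592861 0.25601741 0.13233556]
```

View pics/w2.png

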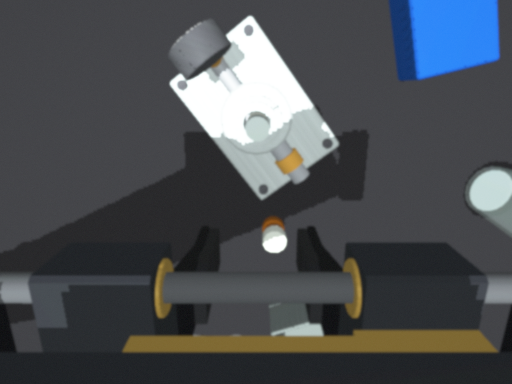

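The cartridge top is at px (257,127), measured at (0.516, 0.256) and 0.132 m high, which matches the specification.

```bash
python3 -m inch '[[0.5,0,0,0,0,0],[0.5,0,0,0,0,0],[0.32,0,0,0,0,0],[0,0,0,0,0,0]]';python3 -m inch '[[0,0,0.4,0,0,0],[0,0,0.6,0,0,0],[0,0,0.6,0,0,0],[0,0,0.45,0,0,0],[0,0,0.14,0,0,0]]';python3 -m inch '[[0,0,0,0,0,0],[0,0,0,0,0,0],[0,0,0,0,0,0],[0,0,0,0,0,0]]' -1 25
```

```text
time: 28.5
ee_pos: [0.5156, 0.2567, 0.1889]
eef_rot: [0.706, 0.708, -0.0, -0.0]
ft_force: [0.8, -0.2, 0.1]
width: 0.0402
time: 29.12
ee_pos: [0.5155, 0.2544, 0.1]
eef_rot: [0.707, 0.707, -0.001, -0.0]
ft_force: [1.1, -0.5, 0.4]
width: 0.0403
time: 29.62
ee_pos: [0.5162, 0.2554, 0.1021]
eef_rot: [0.707, 0.707, 0.0, -0.0]
ft_force: [-1.3, 0.7, 2.7]
width: 0.0155
```

```bash
python3 -m inch '[[0,0,-0.2,0,0,0],[0,0,-0.4,0,0,0],[0,0,-0.5,0,0,0],[0,0,-0.5,0,0,0],[0,0,-0.4,0,0,0]]';python3 -m inch '[[-0.3,0.08,0,0,0,0],[-0.6,0.17,0,0,0,0],[-0.6,0.17,0,0,0,0],[-0.6,0.17,0,0,0,0],[-0.6,0.17,0,0,0,0]]';python3 -m inch '[[-0.6,0.17,0,0,0,0],[-0.6,0.17,0,0,0,0],[-0.6,0.17,0,0,0,0],[-0.6,0.17,0,0,0,0],[-0.6,0.17,0,0,0,0]]';python3 -m inch '[[-0.5,0.12,0,0,0,0],[-0.3,0.06,0,0,0,0],[0,0,0,0,0,0]]';  python3 - <<'E'
from bench import read_state,camera
from h import *
s=read_state();print(s['ft_force'],s['ee_pos'],s['eef_rot'])
c=camera("scene");cv2.imwrite("pics/s9.png",cv2.resize(c["img"][90:250,200:400,::-1],None,fx=3.7,fy=3.7))
E
```

```text
time: 30.25
ee_pos: [0.5165, 0.2554, 0.1835]
eef_rot: [0.707, 0.707, 0.001, 0.0]
ft_force: [0.7, 0.0, -1.5]
width: 0.0149
time: 30.88
ee_pos: [0.5464, 0.1452, 0.1807]
eef_rot: [0.707, 0.707, -0.001, -0.0]
ft_force: [0.7, 0.5, -0.8]
width: 0.0152
time: 31.5
ee_pos: [0.5801, 0.0253, 0.1807]
eef_rot: [0.707, 0.707, -0.001, -0.0]
ft_force: [0.7, 0.1, -0.1]
width: 0.015
time: 31.88
ee_pos: [0.5874, -0.006, 0.1811]
eef_rot: [0.708, 0.706, -0.0, -0.0]
ft_force: [0.0, 0.5, -0.4]
width: 0.0153
[ 0.02678351  0.49561867 -0.40870411] [ 0.58738117 -0.00596754  0.18114132] [ 7.07798864e-01  7.06413930e-01 -3.39421547e-04 -1.10414096e-04]
```

View pics/s9.png

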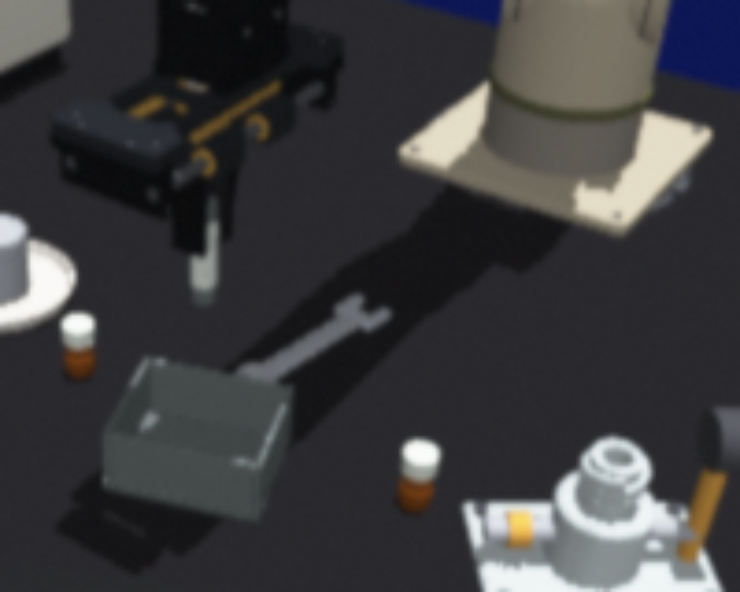

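The cartridge hangs vertical at (204,260), above the bin. I'll lower it in.

```bash
python3 -m inch '[[0,0,0.4,0,0,0],[0,0,0.7,0,0,0],[0,0,0.7,0,0,0],[0,0,0.7,0,0,0],[0,0,0.4,0,0,0]]';python3 -m inch '[[0,0,0.3,0,0,0],[0,0,0,0,0,0]]';python3 -m inch '[[0,0,0.06,0,0,0],[0,0,0,0,0,0]]'; python3 - <<'E'
from bench import read_state,camera
from h import *
c=camera("scene");cv2.imwrite("pics/s10.png",cv2.resize(c["img"][90:250,200:400,::-1],None,fx=3.7,fy=3.7))
E
```

```text
time: 32.55
ee_pos: [0.5863, -0.0039, 0.0632]
eef_rot: [0.707, 0.707, -0.001, -0.001]
ft_force: [0.2, 0.5, -0.2]
width: 0.0152
time: 32.8
ee_pos: [0.5873, -0.0046, 0.053]
eef_rot: [0.707, 0.707, -0.0, -0.0]
ft_force: [0.7, -0.1, 0.3]
width: 0.0152
time: 33.05
ee_pos: [0.588, -0.0047, 0.0517]
eef_rot: [0.707, 0.707, 0.0, 0.0]
ft_force: [0.1, -0.2, -0.6]
width: 0.0156
```

View pics/s10.png

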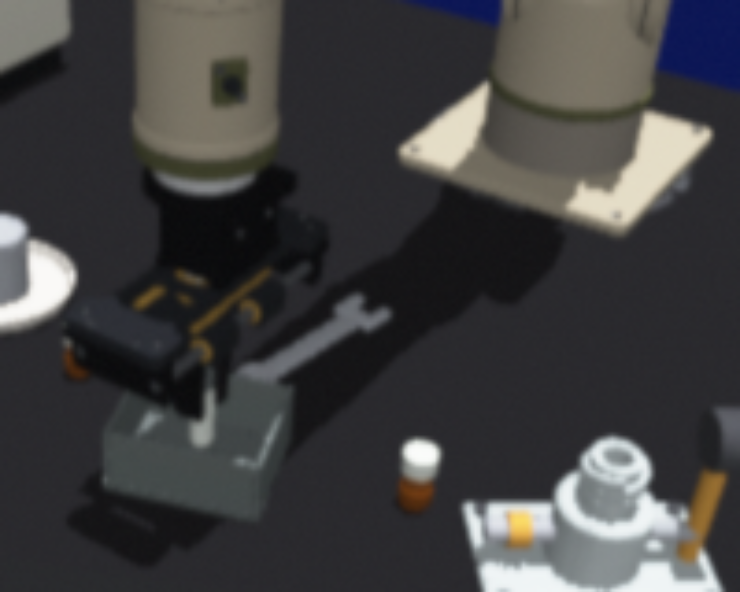

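Its lower end, around (203,440), is inside the bin. A few more small steps until it touches the floor.

```bash
python3 -m inch '[[0,0,0.07,0,0,0],[0,0,0,0,0,0]]';python3 -m inch '[[0,0,0.05,0,0,0],[0,0,0,0,0,0]]';python3 -m inch '[[0,0,0.03,0,0,0],[0,0,0,0,0,0]]'
```

```text
time: 33.35
ee_pos: [0.5875, -0.0047, 0.0482]
eef_rot: [0.707, 0.707, -0.0, -0.0]
ft_force: [-0.0, -0.1, -0.8]
width: 0.0154
time: 33.6
ee_pos: [0.5875, -0.0048, 0.0461]
eef_rot: [0.707, 0.707, -0.0, -0.0]
ft_force: [-0.4, -0.2, -0.5]
width: 0.0149
time: 33.85
ee_pos: [0.5879, -0.0048, 0.0456]
eef_rot: [0.707, 0.707, 0.0, 0.0]
ft_force: [-1.7, -0.2, 4.1]
width: 0.0152
```

Floor contact (4 N), so I'm releasing it.

```bash
python3 -m inch '[[0,0,0,0,0,0],[0,0,0,0,0,0],[0,0,0,0,0,0]]' -0.31 20;python3 -m inch '[[0,0,-0.2,0,0,0],[0,0,-0.4,0,0,0],[0,0,-0.7,0,0,0],[0,0,-0.8,0,0,0],[0,0,-0.8,0,0,0]]';python3 -m inch '[[0,0,-0.3,0,0,0],[0,0,0,0,0,0],[0,0,0,0,0,0]]'; python3 - <<'E'
from bench import read_state,camera
from h import *
print(read_state()['ft_force'])
c=camera("scene");cv2.imwrite("pics/s11.png",cv2.resize(c["img"][90:250,130:350,::-1],None,fx=3.6,fy=3.6))
P=cloud(c)
a=P[(np.hypot(P[...,0]-.588,P[...,1]+.005)<.03)&(P[...,2]>.01)&(P[...,2]<.1)];print(len(a),a.min(0),a.max(0),np.median(a,0))
E
```

```text
time: 34.22
ee_pos: [0.5875, -0.0048, 0.045]
eef_rot: [0.707, 0.707, -0.0, -0.0]
ft_force: [-0.1, 0.7, 1.1]
width: 0.0289
time: 34.85
ee_pos: [0.5878, -0.0048, 0.1636]
eef_rot: [0.707, 0.707, 0.001, 0.0]
ft_force: [-0.6, 0.8, -0.1]
width: 0.0302
time: 35.22
ee_pos: [0.587, -0.0047, 0.1719]
eef_rot: [0.707, 0.707, -0.001, -0.001]
ft_force: [-0.4, -0.1, 0.1]
width: 0.03
[-0.3871369  -0.14203785  0.12043636]
127 [ 0.58107634 -0.01033191  0.01504691] [0.59757378 0.00648747 0.07882923] [0.59219784 0.00182886 0.05166355]
```

View pics/s11.png

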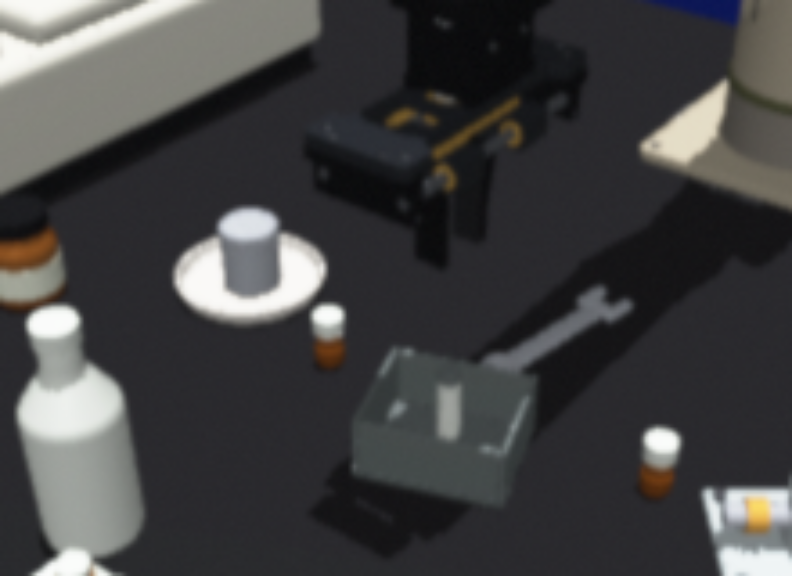

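The cartridge stands inside the bin at (448,410), the cap stands in the dish at (250,250), and the gripper is clear of both. Handing in.

```bash
python3 -c "
from bench import close_job
print(close_job())"
```

```text
the job is handed in; nothing more can be done
None
```

The job was handed in at about 35 s of the 72 s allowed. The hand-in gives no verdict, so the results below come from my own checks.

- **Cap:** I unscrewed it in two gripped strokes, about 267° and then 204°, rising with the thread. I held it as the thread let go and lifted it straight off. It stands upright in the dish, released, with its top at about 62 mm and its axis close to the dish centre. The highest measured tool force was about 26 N, when I set the cap on the dish floor.
- **Cartridge:** I gripped it by its exposed top, drew it out and stood it on the bin floor near the middle. It was still standing there, released, in the last picture. I measured its top at about 79 mm, against the 76 mm expected; the camera calibration is good to about 2 mm.
- **Surroundings:** In the last picture the vials and the wrench were where they began. The beaker, cuvette box and gauge were outside that view. No tool-force reading while working near the gauge suggested contact with it. The gripper was clear of everything, reading about 0 N. No check failed.

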